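# Build a sieve stack on its stand in order

### The arm

A 6-joint arm with a two-finger parallel gripper is mounted at the origin on the work surface. World frame = base frame: x ahead of the robot, y to its left, z up, the work surface at z = 0. Lengths are in m, angles in rad, forces in N, time in s.
With the tool pointing down it reaches from about 0.35 to 0.875 m from the base axis. Payload 15.5 kg.
Tool frame: the origin (TCP) lies where the fingers leave the gripper's body, on its centre line; the fingertips stand 73 mm ahead of it and the grasp point (between the pads) lies 54 mm ahead of it; y points along the fingers, x is the direction in which the jaws open and shut, and the axes are right-handed (so a half turn about y gives the same grasp; the last joint's range is limited). The gripper opens to 85 mm and grips with 20 to 120 N. Pads are 22 mm wide; open, the fingers measure 114 mm over their backs; the gripper's body (76 mm by 85 mm) begins 54 mm behind the grasp point. The pads swing forward as they close: fully open they stand 13 mm farther back than shut.
Start: joints at [1.014, 0.494, 1.345, -0, 1.302, -0.096], TCP at [0.278, 0.56, 0.304] pointing down, gripper open.
Joint ranges: [-2.91, 2.91], [-0.82, 2.16], [0.22, 2.67], [-1.22, 4.37], [0.12, 2.79], [-3.08, 3.08]. Speed limits (rad/s): [1.89, 1.89, 2.57, 3.01, 3.01, 3.01].

### API

Orientations are given as a unit quaternion [x, y, z, w].
In Python, from station import robot gives the robot as it stands.
- The arm moves only by the tool jog_arm, never from a script. Its argument "rows" is a list of rows, each a list of 3 entries, a list of its own where there are three numbers: the shift along the tool's x, y, z in m, then the turn, a rotation vector about the tool's x, y, z in rad, then the closure, from 0 (fully open) to 1 (shut). A call has 1 to 8 rows; each row is the pose to reach, as a shift and turn from the pose commanded when the call began, along the tool's axes at that moment; what a row does not reach only later rows make up. A row lasts 1/10 s, in which the tool goes at most 50 mm and 8.59 degrees, less where a joint would pass 70% of its speed; a pose out of reach is approached as far as the arm can. A call with a gripper value outside its range is refused whole. The fingers move at their own pace and stop on an object; the grip force is fixed at half the most. Time passes only in rows, so rows that repeat a pose let the fingers close. It gives the time, the measured TCP pose, the force and the opening at its end, in the units of the state.
- robot.sense(): the state, without advancing time (a new reading comes with each control period).
- robot.get_image(name): name is "scene" or "top" or "wrist"; returns a dict with "pixels" (400x640x3 uint8, red, green, blue), "depth" (400x640 float32, m along the optical axis (not along the pixel's ray), 0 where there is no reading), "fx", "fy", "cx", "cy" (pixels), "rvec" (rotation vector, rad) and "tvec" (3), from world to camera coordinates, as OpenCV has them. Camera axes: x right, y down, z forward; pixel columns grow to the right and rows downward; lengths in m; the calibration is good to about 2 mm. The wrist camera is an equidistant fisheye: a pixel r from the principal point sees the ray r / f radians off the axis. A picture is of the moment at which its call begins.
- robot.job_done(): hands the job in, once; it reports no verdict.
The state is a dict: "time": time; "q": joint angles; "joint_velocities": joint speeds; "joint_torque": joint torques, N m; "position": TCP position; "tcp_rot": TCP orientation; "contact_force": force on the tool from outside, world axes, zero at the start; "moment": the same for the moment, N m; "opening": finger opening in m.
Only numpy, scipy, OpenCV 4.12 (cv2) and the standard library are available. Lean on these libraries where they do the work, as an engineer would, in place of code of your own. Each camera call takes 0.05 s, during which the arm holds its last target.

### The job

Build up the sieve stack on the round stand from the bottom, one piece at a time: first the pan inside the stand's raised ring, then the short fine-mesh sieve, then the tall coarse-mesh sieve, then the lid with its knob up, each piece upright, fully home in the one below and let go before the next. The two sieves wait on the low ledge behind its front rail, so they have to come up over it. Do not knock over the bottle on the ledge or the small white-capped jar on the bench.

Things in the scene. Friction and masses are not known exactly. Their poses are not given: they have to be found in the camera images.
- pan_center (a point): Receiving pan: loose plain round steel cup, open at the top, smooth inside without mesh, 60 mm outside diameter, 53 mm inside, 40 mm high, flat floor 4 mm thick. Stands upright on the bench. Point: on its axis (z, up) half-way up, 20 mm above its underside.
- fine_center (a point): Fine sieve (short): loose round steel frame 60 mm wide, 38 mm high, bore 53 mm, open top, dense mesh floor. Its lowest 8 mm is a tapered 48 mm spigot that drops into the piece below until the shoulder, 8 mm up, rests on that rim; keep fingertips above the shoulder. Stands upright on the ledge. Point: on its axis (z, up) half-way up, 19 mm above its underside.
- coarse_center (a point): Coarse sieve (tall): as the fine sieve (60 mm frame, 53 mm bore, 48 mm spigot 8 mm deep below the shoulder) but 58 mm high, with wide mesh openings of about 10 mm. Stands upright on the ledge behind its rail. Point: on its axis (z, up) half-way up, 29 mm above its underside.
- lid_center (a point): Lid: loose steel disc 60 mm wide, 6 mm thick, on the same 48 mm spigot 8 mm deep, with an upright round black knob 22 mm wide and 28 mm high on top; 42 mm high in all. Stands knob up on the bench. Point: on its axis (z, up) half-way up: 21 mm above its underside, 7 mm above the disc's top, 21 mm below the knob's top.
- stand_seat (a point): Sieve-stack stand: fixed heavy grey round disc 110 mm in diameter, 20 mm high, on the bench, with a steel ring 6 mm high standing on its top (ring inside diameter 68 mm, outside 76 mm). The pan sits inside the ring. The point is the centre of the flat floor inside the ring, 20 mm above the bench; z up.
- ledge: Low fixed reagent ledge: board 116 mm deep (its x) and 440 mm wide (its y), its top 35 mm above the bench. A rail along its front (-x) edge, a back rail and end cheeks all reach 60 mm above the bench. Open above. The two sieves and the bottle stand in a row along its y, about 140 mm apart. Origin: centre of its footprint at bench level; x points to its back.
- bottle: White plastic bottle with a blue cap, loose, diameter 48 mm, 105 mm high, on the ledge in the row with the sieves; to be left standing. Origin: centre of its underside.
- jar: Small amber glass jar with a white cap, loose, diameter 48 mm, 62 mm high, on the bench in the row with the stand, pan and lid (about 200 mm apart); to be left standing. Origin: centre of its underside.
Not all that is in view belongs to the job. Several things look just like the part that bears stand_seat: the one meant starts farthest to the robot's left.

How it is judged:
By the outcome, as a careful person would: the job done as asked, in the order asked, and still so for the second after the job is handed in, with the robot touching nothing.
It also fails if it takes over 99 s, if anything falls off the work surface, if the arm or the gripper's body presses on something with over 40 N, if the wrist force passes 120 N, or if a joint passes its speed limit or range.

## Working session

There is one attempt and no reset: what is moved stays moved. The work goes in short steps, Python scripts to look and compute and a tool call to move; the robot and the scene stay as the last step left them, time stands still between calls to the robot, and variables do not carry over. Pictures are saved under pics/ and viewed, and the job is handed in when it is done.

Besides the shell and the picture viewer there is one more tool, called after "Request:" as name(argument=value, ...), one argument or row to a line, values as JSON. jog_arm: Moves the arm, as the interface text tells. Its arguments: {"type":"object","properties":{"rows":{"type":"array","items":{"type":"array"}}},"required":["rows"]}

```bash
mkdir -p pics; ls
python3 - <<'E'
from station import robot
import cv2,numpy as np
s=robot.sense(); print(s)
for n in ["scene","top","wrist"]:
    d=robot.get_image(n); cv2.imwrite(f"pics/{n}0.png",d["pixels"][:,:,::-1]); np.savez(f"pics/{n}0.npz",**d)
    print(n,d["fx"],d["fy"],d["cx"],d["cy"],d["rvec"],d["tvec"])
E
```

```text
pics
{'time': 0.0, 'q': array([ 1.01450417e+00,  4.94217498e-01,  1.34613223e+00, -1.06839416e-05,
        1.30250352e+00, -9.54676848e-02]), 'joint_velocities': array([-0.00044887, -0.00018507, -0.00031176, -0.0024989 ,  0.0011166 ,
       -0.00192391]), 'joint_torque': array([-2.23475028e-03, -8.82176971e+01, -3.83873105e+01, -2.13489952e-04,
        1.03550154e-02,  4.26805616e-05]), 'position': array([0.27776656, 0.55958127, 0.30327849]), 'tcp_rot': array([ 0.60117589,  0.37219966, -0.37299534, -0.60077403]), 'contact_force': array([ 0.38995645, -1.04964881,  0.34700335]), 'moment': array([ 0.03821822, -0.01349256, -0.03984268]), 'opening': 0.08529961531597079}
scene 418.1067423901408 418.1067423901408 327.1172354214698 199.44082802077176 [ 2.12630814  1.18823794 -0.48164109] [-0.2429067  -0.24061246  1.36308291]
top 423.10937882576184 423.10937882576184 322.28688458831203 198.71836802491833 [ 2.24064737 -1.95359729  0.21152903] [-0.05608346  0.51971567  0.81286194]
wrist 309.70691628693146 309.70691628693146 319.1960747567774 200.1710709519178 [-2.46454456 -1.52753188 -0.20987631] [-0.62449435 -0.03559141  0.37850682]
```

View pics/scene0.png

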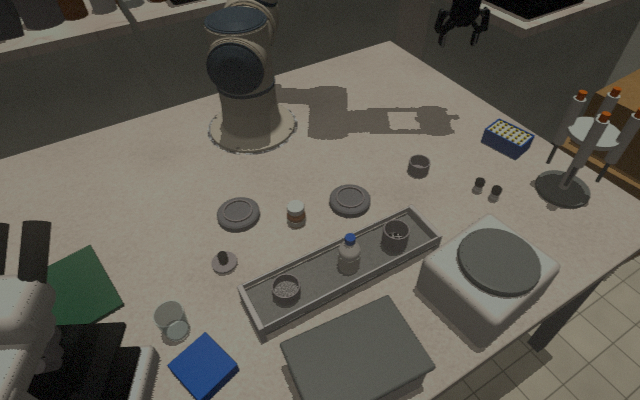

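View pics/top0.png

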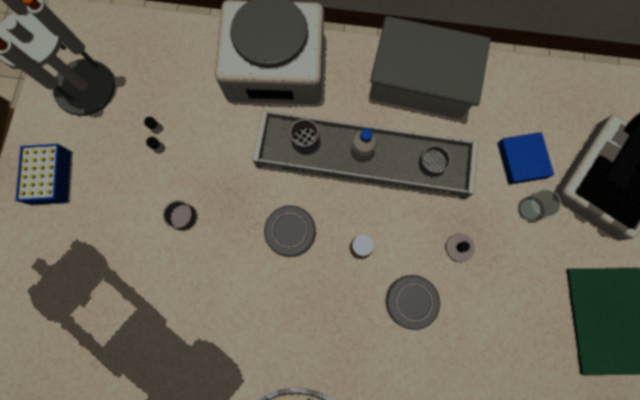

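View pics/wrist0.png

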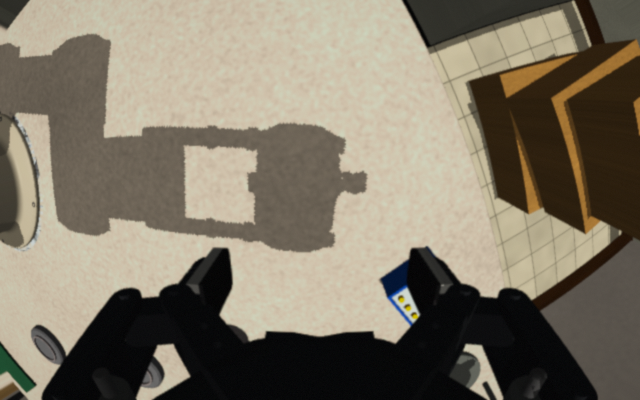

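Run:
```python
from station import robot
from scipy.spatial.transform import Rotation as R
s=robot.sense(); print(R.from_quat(s["tcp_rot"]).as_matrix().round(3))
```

```text
[[ 0.445 -0.001 -0.896]
 [ 0.896 -0.001  0.445]
 [-0.001 -1.     0.   ]]
```

The top view (robot at the bottom, its left towards image left) shows two stands at (290,230) and (414,302), the pan at (180,215), jar (362,245), lid (460,247). On the ledge it shows the coarse sieve (305,135), bottle (364,143) and fine sieve (434,160).

Candidates for the seat are the stands at (290,230) and (414,302). The leftmost is (290,230). I'll measure everything and check that choice in a crop.

```bash
cat > h.py <<'E'
import numpy as np, cv2
from scipy.spatial.transform import Rotation as R
from scipy.optimize import least_squares
def cloud(d):
    dep=d["depth"]; v,u=np.mgrid[:400,:640]
    K=[float(d[k]) for k in("fx","fy","cx","cy")]
    p=np.stack([(u-K[2])/K[0]*dep,(v-K[3])/K[1]*dep,dep],-1)
    M=R.from_rotvec(d["rvec"]).as_matrix()
    w=(p-d["tvec"])@M
    w[dep==0]=np.nan
    return w
def fit(p,r):
    c0=np.median(p,0)
    f=lambda c:np.hypot(p[:,0]-c[0],p[:,1]-c[1])-(c[2] if r is None else r)
    x0=list(c0)+([0.03] if r is None else [])
    s=least_squares(f,x0,loss="soft_l1",f_scale=0.002); return s.x,np.sqrt(np.mean(s.fun**2))
E
python3 - <<'E'
from h import *
seeds={"pan":(180,215),"stand":(290,230),"stand2":(414,302),"jar":(362,245),"lid":(460,247),"coarse":(305,135),"bottle":(364,143),"fine":(434,160)}
d=dict(np.load("pics/top0.npz")); w=cloud(d); im=d["pixels"]
b=w[320:380,420:540].reshape(-1,3); print("bench z",np.nanmedian(b[:,2]))
for n,(u,v) in seeds.items():
    c=w[v-30:v+31,u-30:u+31].reshape(-1,3); c=c[~np.isnan(c[:,0])]
    base=0.045 if n in("coarse","bottle","fine") else 0.008
    print(n,w[v,u].round(4),"zhist",[(round(a,3),int(k)) for k,a in zip(*np.histogram(c[:,2],bins=np.arange(0,0.16,0.005))) if k>5])
# scene
top=im[100:330,150:490][:,:,::-1]
cv2.imwrite("pics/crop1.png",cv2.resize(top,None,fx=2.3,fy=2.3,interpolation=cv2.INTER_CUBIC))
E
```

```text
bench z -0.00012163680609291895
pan [0.4563 0.3169 0.0027] zhist [(np.float64(0.0), 1202), (np.float64(0.005), 86), (np.float64(0.01), 44), (np.float64(0.015), 49), (np.float64(0.02), 39), (np.float64(0.025), 48), (np.float64(0.03), 51), (np.float64(0.035), 138), (np.float64(0.04), 29)]
stand [0.4542 0.0745 0.02  ] zhist [(np.float64(0.0), 590), (np.float64(0.005), 9), (np.float64(0.01), 50), (np.float64(0.015), 1217), (np.float64(0.02), 709), (np.float64(0.025), 121)]
stand2 [ 0.3428 -0.1979  0.019 ] zhist [(np.float64(0.0), 605), (np.float64(0.005), 17), (np.float64(0.01), 42), (np.float64(0.015), 1252), (np.float64(0.02), 908), (np.float64(0.025), 133)]
jar [ 0.4385 -0.0761  0.0624] zhist [(np.float64(0.0), 1382), (np.float64(0.02), 14), (np.float64(0.025), 20), (np.float64(0.03), 35), (np.float64(0.035), 17), (np.float64(0.05), 7), (np.float64(0.055), 61), (np.float64(0.06), 304)]
lid [ 0.4642 -0.2764  0.0409] zhist [(np.float64(0.0), 1452), (np.float64(0.005), 9), (np.float64(0.01), 396), (np.float64(0.015), 121), (np.float64(0.02), 6), (np.float64(0.025), 7), (np.float64(0.03),
[... 707 characters left out ...]
p.float64(0.07), 18), (np.float64(0.075), 17), (np.float64(0.08), 29), (np.float64(0.085), 21), (np.float64(0.09), 23), (np.float64(0.095), 34), (np.float64(0.1), 69), (np.float64(0.105), 77), (np.float64(0.11), 69), (np.float64(0.115), 42), (np.float64(0.12), 7), (np.float64(0.125), 12), (np.float64(0.13), 8), (np.float64(0.135), 76), (np.float64(0.14), 37)]
fine [ 0.64   -0.2075  0.0468] zhist [(np.float64(0.0), 180), (np.float64(0.025), 13), (np.float64(0.03), 1031), (np.float64(0.035), 997), (np.float64(0.04), 67), (np.float64(0.045), 387), (np.float64(0.05), 224), (np.float64(0.055), 292), (np.float64(0.06), 128), (np.float64(0.065), 54), (np.float64(0.07), 143), (np.float64(0.075), 8)]
```

View pics/crop1.png

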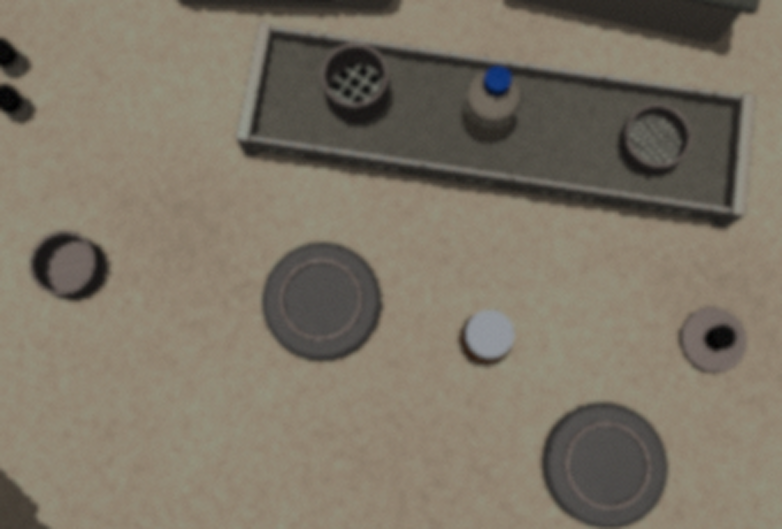

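The crop shows two identical stands with rings. The left one, crop (322,300), has the larger y (0.07 against -0.20), so it is the one meant. The pan is plain inside, the coarse sieve has wide mesh and the fine sieve dense mesh. Next I'll fit the centres.

Run:
```python
from h import *
seeds={"pan":(180,215,.037,.043,.028,.0265,.030),"stand":(290,230,.024,.03,.036,0.034,.038),"standdisc":(290,230,.017,.03,None,0,0.055),"jar":(362,245,.059,.066,None,0,.024),"lid":(460,247,.011,.017,None,0,.03),"knob":(460,247,.039,.046,None,0,.011),"coarse":(305,135,.089,.097,.028,.0265,.03),"bottle":(364,143,.134,.145,None,0,0),"fine":(434,160,.069,.077,.028,.0265,.03)}
for cam in("top","scene"):
  d=dict(np.load(f"pics/{cam}0.npz")); w=cloud(d)
  dt=dict(np.load("pics/top0.npz")); wt=cloud(dt)
  for n,(u,v,z0,z1,r,ri,ro) in seeds.items():
    if cam=="top":
        m=np.zeros((400,640),bool); m[max(0,v-32):v+33,u-32:u+33]=1
    else:
        c=wt[v,u]; m=np.hypot(w[...,0]-c[0],w[...,1]-c[1])<.065
    m&=(w[...,2]>z0)&(w[...,2]<z1)
    p=w[m]
    if len(p)<8: print(cam,n,"few",len(p)); continue
    if n in("jar","lid","knob","bottle","standdisc"):
        for _ in range(3):
            md=np.median(p[:,:2],0); p=p[np.hypot(*(p[:,:2]-md).T)<(ro or .02)+.008]
        # min enclosing + centroid
        (c,rr)=cv2.minEnclosingCircle(p[:,:2].astype(np.float32)); print(cam,n,"centroid",p.mean(0).round(4),"enc",np.round(c,4),round(rr,4),len(p))
    else:
        x,e=fit(p[:,:2],r); k=np.abs(np.hypot(p[:,0]-x[0],p[:,1]-x[1])-r)<.005; x,e=fit(p[k][:,:2],r); x2,e2=fit(p[k][:,:2],None)
        print(cam,n,"fit",x.round(4),"rms",round(e,4),"free",x2.round(4),"z",np.median(p[:,2]).round(4),k.sum(),len(p))
w=cloud(dict(np.load("pics/top0.npz")))
# ledge orientation: points with z>.055..0.064
m=(w[...,2]>.03)&(w[...,2]<.065)&(w[...,0]>.5)&(w[...,0]<.75)&(w[...,1]>-.35)&(w[...,1]<.22)
p=w[m]; rect=cv2.minAreaRect(p[:,:2].astype(np.float32)); print(rect)
```

```text
top pan fit [0.454  0.3108] rms 0.0012 free [0.454  0.3108 0.0279] z 0.039 139 139
top stand fit [0.4546 0.0759] rms 0.0012 free [0.4546 0.0759 0.0358] z 0.0255 168 171
top standdisc centroid [0.4538 0.0756 0.0202] enc [0.4547 0.076 ] 0.0542 1873
top jar centroid [ 0.4398 -0.0776  0.0616] enc [ 0.4401 -0.0775] 0.0215 343
top lid centroid [ 0.4675 -0.2834  0.0138] enc [ 0.4683 -0.285 ] 0.0305 483
top knob centroid [ 0.4684 -0.2848  0.0418] enc [ 0.4682 -0.2847] 0.0109 85
top coarse fit [0.6477 0.0702] rms 0.0012 free [0.6477 0.0702 0.0281] z 0.092 174 174
top bottle centroid [ 0.6421 -0.0535  0.1393] enc [ 0.6428 -0.0531] 0.0117 114
top fine fit [ 0.6353 -0.2053] rms 0.0011 free [ 0.6353 -0.2053  0.028 ] z 0.0724 165 165
scene pan fit [0.4542 0.3127] rms 0.0016 free [0.4542 0.3127 0.0279] z 0.0393 74 75
scene stand fit [0.4542 0.0777] rms 0.0016 free [0.4542 0.0777 0.0358] z 0.0258 99 100
scene standdisc centroid [0.457  0.0761 0.0206] enc [0.4543 0.0779] 0.0546 899
scene jar centroid [ 0.4392 -0.0763  0.0617] enc [ 0.4389 -0.0769] 0.0237 175
scene lid centroid [ 0.4723 -0.2842  0.014 ] enc [ 0.4672 -0.2834] 0.0305 317
scene knob centroid [ 0.4676 -0.2831  0.0416] enc [ 0.4673 -0.2836] 0.0115 60
scene coarse fit [0.6473 0.0714] rms 0.0014 free [0.6473 0.0714 0.0281] z 0.092 137 137
scene bottle centroid [ 0.6428 -0.0527  0.1393] enc [ 0.6414 -0.0517] 0.0119 89
scene fine fit [ 0.6345 -0.2039] rms 0.0013 free [ 0.6345 -0.204   0.0279] z 0.0722 162 162
((0.663770854473114, -0.036362916231155396), (0.5143991708755493, 0.1688557118177414), 88.90147399902344)
```

```bash
cat >> h.py <<'E'
def go(*targets,head=90.,tilt=None):
    from station import robot
    s=robot.sense(); M=R.from_quat(s["tcp_rot"]); 
    hd=np.deg2rad(head); x=np.array([np.cos(hd),np.sin(hd),0]); y=np.array([0,0,-1.]); G=R.from_matrix(np.stack([x,y,np.cross(x,y)],1))
    print("t",round(s["time"],2),"pos",s["position"].round(4),"F",s["contact_force"].round(1),"open",round(s["opening"],4),"turn",(M.inv()*G).as_rotvec().round(4))
    for t in targets: print(t,"shift",M.inv().apply(np.array(t)-s["position"]).round(4))
E
python3 - <<'E'
from h import *
go((.454,.312,.25),(.454,.312,.14),(.454,.312,.081))
E
```

```text
t 0.15 pos [0.2778 0.5596 0.3034] F [-0.3  0.3  0.4] open 0.0852 turn [-3.000e-04 -4.608e-01 -9.000e-04]
(0.454, 0.312, 0.25) shift [-0.1434  0.0535 -0.2679]
(0.454, 0.312, 0.14) shift [-0.1433  0.1635 -0.268 ]
(0.454, 0.312, 0.081) shift [-0.1432  0.2225 -0.268 ]
```

Request:
jog_arm(
  rows=[
    [[-0.018, 0.01, -0.034], [0, -0.1, 0], 0],
    [[-0.036, 0.02, -0.067], [0, -0.2, 0], 0],
    [[-0.054, 0.03, -0.1], [0, -0.3, 0], 0],
    [[-0.072, 0.045, -0.134], [0, -0.4, 0], 0],
    [[-0.09, 0.06, -0.168], [0, -0.461, 0], 0],
    [[-0.108, 0.075, -0.2], [0, -0.461, 0], 0],
    [[-0.126, 0.09, -0.234], [0, -0.461, 0], 0],
    [[-0.143, 0.103, -0.268], [0, -0.461, 0], 0],
  ],
)

```text
time: 0.95
position: [0.4549, 0.3111, 0.2001]
tcp_rot: [-0.5, -0.5, 0.5, 0.5]
contact_force: [1.0, 0.4, -0.6]
opening: 0.0856
```

Run:
```python
from h import *
go((.454,.312,.14),(.454,.312,.081))
```

```text
t 0.95 pos [0.4549 0.3111 0.2001] F [ 1.   0.4 -0.6] open 0.0856 turn [-0.0005  0.0004 -0.0003]
(0.454, 0.312, 0.14) shift [0.0009 0.0601 0.0008]
(0.454, 0.312, 0.081) shift [0.0009 0.1191 0.0008]
```

Request:
jog_arm(
  rows=[
    [[0.001, 0.03, 0.001], [0, 0, 0], 0],
    [[0.001, 0.06, 0.001], [0, 0, 0], 0],
    [[0.001, 0.06, 0.001], [0, 0, 0], 0],
  ],
)

```text
time: 1.25
position: [0.452, 0.3124, 0.1379]
tcp_rot: [-0.5, -0.498, 0.502, 0.501]
contact_force: [-0.0, -0.4, 0.1]
opening: 0.0855
```

Run:
```python
from h import *
from station import robot
d=robot.get_image("wrist"); cv2.imwrite("pics/w1.png",d["pixels"][:,:,::-1]); np.savez("pics/w1.npz",**d)
d=robot.get_image("scene"); np.savez("pics/s1.npz",**d); cv2.imwrite("pics/s1.png",cv2.resize(d["pixels"][80:260,330:530,::-1],None,fx=3,fy=3))
go((.454,.312,.081))
```

```text
t 1.35 pos [0.4533 0.3136 0.1411] F [-0.3  0.1  0.5] open 0.0853 turn [-0.0009  0.0004 -0.0005]
(0.454, 0.312, 0.081) shift [-0.0016  0.0601 -0.0008]
```

View pics/w1.png

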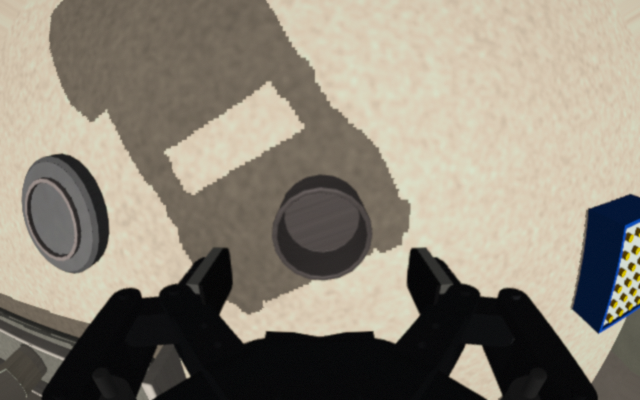

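View pics/s1.png

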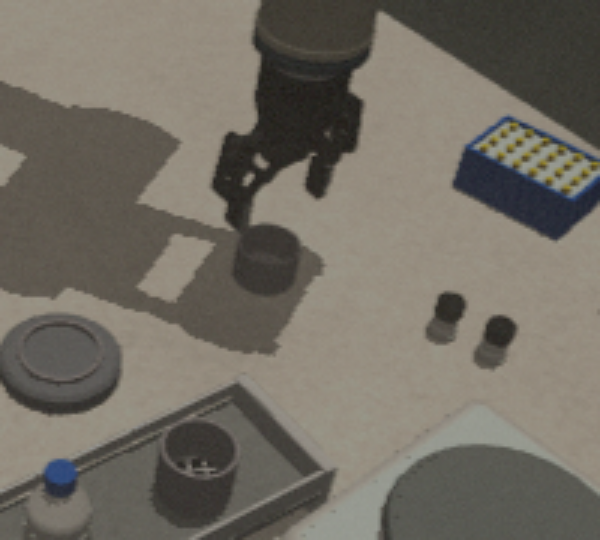

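The pan sits centred between the pads, at wrist pixel (322,230). I'll use the wrist depth to check the fingertip height and the pan centre.

```bash
cat >> h.py <<'E'
def wcloud(d):
    f=float(d["fx"]); v,u=np.mgrid[:400,:640]; a=(u-float(d["cx"]))/f; b=(v-float(d["cy"]))/f
    th=np.hypot(a,b)+1e-9; t=np.tan(th)/th; dep=d["depth"]
    p=np.stack([a*t*dep,b*t*dep,dep],-1); w=(p-d["tvec"])@R.from_rotvec(d["rvec"]).as_matrix(); w[dep==0]=np.nan; return w
def ring(w,z0,z1,c,r=.028,rad=.05):
    m=(w[...,2]>z0)&(w[...,2]<z1)&(np.hypot(w[...,0]-c[0],w[...,1]-c[1])<rad); p=w[m]
    x,e=fit(p[:,:2],r); k=np.abs(np.hypot(p[:,0]-x[0],p[:,1]-x[1])-r)<.005; x,e=fit(p[k][:,:2],r); f=fit(p[k][:,:2],None)[0]
    print("ring",x.round(4),"rms",round(e,4),"free",f.round(4),"z",np.median(p[:,2]).round(4),"n",k.sum(),len(p)); return x
E
python3 - <<'E'
from h import *
w=wcloud(dict(np.load("pics/w1.npz")))
ring(w,.036,.044,(.454,.312))
for u,v in [(222,252),(228,252),(228,260),(412,252),(418,252),(228,285)]: print(u,v,w[v,u].round(4))
sub=w[240:300,180:232].reshape(-1,3); sub=sub[sub[:,2]>.06]; print("lowest finger z",np.nanmin(sub[:,2]), sub[np.nanargmin(sub[:,2])])
sub=w[240:300,405:460].reshape(-1,3); sub=sub[sub[:,2]>.06]; print("lowest finger z",np.nanmin(sub[:,2]), sub[np.nanargmin(sub[:,2])])
E
```

```text
ring [0.4522 0.3134] rms 0.0011 free [0.4522 0.3134 0.0278] z 0.0394 n 1898 1898
222 252 [0.4412 0.2691 0.0878]
228 252 [0.4449 0.2693 0.0799]
228 260 [0.4479 0.2696 0.0823]
412 252 [0.4433 0.3546 0.0831]
418 252 [0.4414 0.356  0.0873]
228 285 [0.4583 0.2698 0.0876]
lowest finger z 0.07803671684846876 [0.44888941 0.26932828 0.07803672]
lowest finger z 0.07736871177442667 [0.45520101 0.35501758 0.07736871]
```

Request:
jog_arm(
  rows=[
    [[-0.0005, 0.03, 0], [0, 0, 0], 0],
    [[-0.0005, 0.058, 0], [0, 0, 0], 0],
    [[-0.0005, 0.058, 0], [0, 0, 0], 0],
    [[-0.0005, 0.058, 0], [0, 0, 0], 1],
    [[-0.0005, 0.058, 0], [0, 0, 0], 1],
    [[-0.0005, 0.058, 0], [0, 0, 0], 1],
    [[-0.0005, 0.058, 0], [0, 0, 0], 1],
    [[-0.0005, 0.058, 0], [0, 0, 0], 1],
  ],
)

```text
time: 2.15
position: [0.4541, 0.3136, 0.0851]
tcp_rot: [0.5, 0.501, -0.499, -0.5]
contact_force: [-2.3, -1.4, 11.3]
opening: 0.0573
```

Request:
jog_arm(
  rows=[
    [[0, 0, 0], [0, 0, 0], 1],
    [[0, 0, 0], [0, 0, 0], 1],
  ],
)

```text
time: 2.35
position: [0.4541, 0.3136, 0.0851]
tcp_rot: [0.5, 0.501, -0.499, -0.5]
contact_force: [-1.8, -0.8, 11.9]
opening: 0.0574
```

Run:
```python
from h import *
from station import robot
d=robot.get_image("wrist"); cv2.imwrite("pics/w2.png",d["pixels"][:,:,::-1]); np.savez("pics/w2.npz",**d)
go((.454,.312,.19))
w=wcloud(d); ring(w,.034,.046,(.454,.312))
```

```text
t 2.4 pos [0.4541 0.3136 0.0851] F [-2.3 -0.7 12.7] open 0.0575 turn [0.0027 0.0005 0.0015]
(0.454, 0.312, 0.19) shift [-1.500e-03 -1.049e-01 -1.000e-04]
ring [0.4519 0.3136] rms 0.0014 free [0.4519 0.3136 0.0279] z 0.0393 n 4560 5004
```

View pics/w2.png

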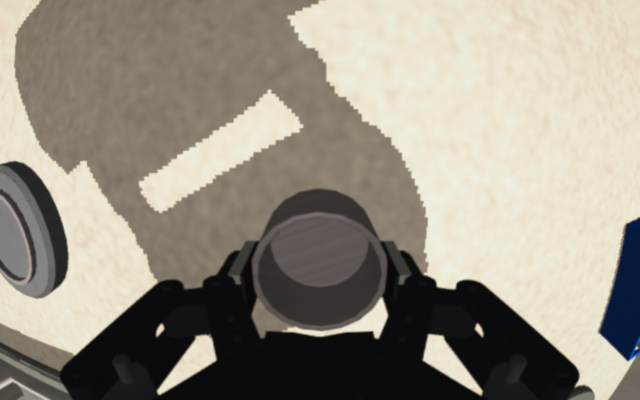

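Request:
jog_arm(
  rows=[
    [[0, -0.03, 0], [0, 0, 0], 1],
    [[0, -0.065, 0], [0, 0, 0], 1],
    [[-0.03, -0.075, 0], [0, 0, 0], 1],
    [[-0.07, -0.075, 0], [0, 0, 0], 1],
    [[-0.11, -0.075, 0], [0, 0, 0], 1],
    [[-0.15, -0.075, 0], [0, 0, 0], 1],
    [[-0.19, -0.075, 0], [0, 0, 0], 1],
    [[-0.22, -0.075, 0], [0, 0, 0], 1],
  ],
)

```text
time: 3.2
position: [0.4536, 0.0912, 0.1593]
tcp_rot: [0.501, 0.5, -0.499, -0.5]
contact_force: [0.4, 0.3, -1.3]
opening: 0.0577
```

Request:
jog_arm(
  rows=[
    [[-0.016, 0.0, 0], [0, 0, 0], 1],
    [[-0.016, 0.0, 0], [0, 0, 0], 1],
    [[-0.016, 0.0, 0], [0, 0, 0], 1],
  ],
)

```text
time: 3.5
position: [0.4538, 0.0772, 0.1588]
tcp_rot: [0.501, 0.5, -0.499, -0.5]
contact_force: [-0.9, -0.2, -1.5]
opening: 0.0573
```

Run:
```python
from h import *
from station import robot
d=robot.get_image("wrist"); cv2.imwrite("pics/w3.png",d["pixels"][:,:,::-1]); np.savez("pics/w3.npz",**d)
t=robot.get_image("top"); np.savez("pics/t3.npz",**t)
t2=robot.get_image("scene"); np.savez("pics/s3.npz",**t2)
go((.4545,.0768,.105))
for n,w in(("w",wcloud(d)),("t",cloud(t)),("s",cloud(t2))):
    print(n)
    for a in((.105,.125,(.4545,.077),.028,.045),(.0235,.03,(.4545,.077),.036,.05)):
        try: ring(w,*a)
        except Exception as e: print("x",e)
```

```text
t 3.65 pos [0.4535 0.0779 0.1583] F [ 0.  -0.3 -2.2] open 0.0572 turn [0.0007 0.0012 0.0001]
(0.4545, 0.0768, 0.105) shift [-0.0011  0.0533 -0.0009]
w
ring [0.4514 0.0771] rms 0.0015 free [0.4514 0.0771 0.028 ] z 0.1129 n 5641 6315
ring [0.4533 0.0779] rms 0.0012 free [0.453  0.0779 0.0357] z 0.0255 n 1016 1016
t
x Initial guess is outside of provided bounds
x Initial guess is outside of provided bounds
s
ring [0.4538 0.0778] rms 0.0019 free [0.4535 0.0775 0.0284] z 0.1122 n 142 199
ring [0.4542 0.0779] rms 0.0016 free [0.4543 0.0778 0.0358] z 0.0252 n 92 94
  return _methods._mean(a, axis=axis, dtype=dtype,
  ret = um.true_divide(
```

View pics/w3.png

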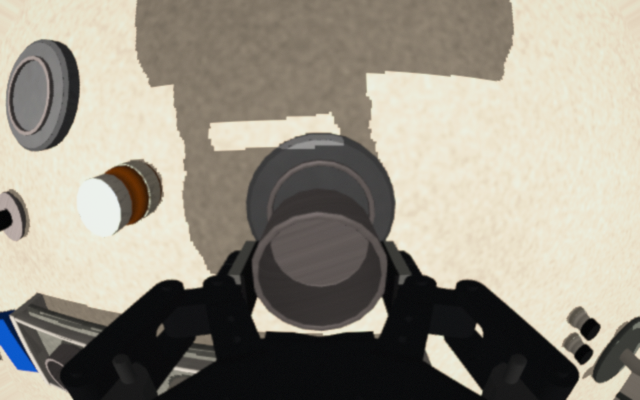

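The pan is held above the stand, with its rim at z 0.113 and 1–2 mm short in x of the ring centre. I'll lower it with a +1 mm x correction.

Request:
jog_arm(
  rows=[
    [[0.0005, 0.02, -0.001], [0, 0, 0], 1],
    [[0.0005, 0.035, -0.001], [0, 0, 0], 1],
    [[0.0005, 0.045, -0.001], [0, 0, 0], 1],
    [[0.0005, 0.05, -0.001], [0, 0, 0], 1],
    [[0.0005, 0.0525, -0.001], [0, 0, 0], 1],
    [[0.0005, 0.0525, -0.001], [0, 0, 0], 1],
  ],
)

```text
time: 4.25
position: [0.4545, 0.0778, 0.1055]
tcp_rot: [0.5, 0.5, -0.5, -0.5]
contact_force: [0.9, -0.3, -1.8]
opening: 0.0574
```

Open, check, then retreat.

Request:
jog_arm(
  rows=[
    [[0, 0, 0], [0, 0, 0], 0.3],
    [[0, 0, 0], [0, 0, 0], 0.0],
    [[0, 0, 0], [0, 0, 0], 0],
    [[0, 0, 0], [0, 0, 0], 0],
    [[0, -0.03, 0], [0, 0, 0], 0],
    [[0, -0.06, 0], [0, 0, 0], 0],
    [[0, -0.1, 0], [0, 0, 0], 0],
    [[0, -0.1, 0], [0, 0, 0], 0],
  ],
)

```text
time: 5.05
position: [0.456, 0.0777, 0.2093]
tcp_rot: [0.501, 0.502, -0.498, -0.498]
contact_force: [0.3, -0.5, -0.4]
opening: 0.0856
```

Run:
```python
from h import *
from station import robot
d=robot.get_image("wrist"); cv2.imwrite("pics/w4.png",d["pixels"][:,:,::-1]); np.savez("pics/w4.npz",**d)
go((.635,-.2047,.2),(.635,-.2047,.116),head=90-2.5)
w=wcloud(d); ring(w,.05,.068,(.4545,.077))
ring(w,.0235,.03,(.4545,.077),.036,.05)
m=(abs(w[...,2]-.06)<.01)&(np.hypot(w[...,0]-.454,w[...,1]-.077)<.035)
p=w[m]; print(np.percentile(p[:,2],[5,50,95]).round(4)); A=np.c_[p[:,:2],np.ones(len(p))]; print(np.linalg.lstsq(A,p[:,2],rcond=None)[0].round(4))
```

```text
t 5.1 pos [0.4554 0.0776 0.2075] F [ 0.1  1.  -1.1] open 0.0853 turn [0.0046 0.0439 0.0003]
(0.635, -0.2047, 0.2) shift [-0.2824  0.0082 -0.1795]
(0.635, -0.2047, 0.116) shift [-0.2824  0.0922 -0.1791]
ring [0.4522 0.0775] rms 0.0012 free [0.4522 0.0775 0.0277] z 0.0591 n 1522 1522
ring [0.4298 0.0767] rms 0.0029 free [0.4313 0.0768 0.0348] z 0.0244 n 690 2575
[0.0516 0.0591 0.0605]
[-0.0222 -0.0021  0.0682]
```

View pics/w4.png

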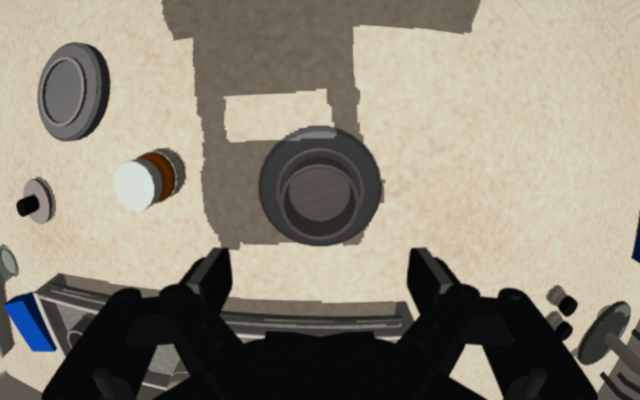

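The pan is inside the ring at wrist pixel (320,195), rim level at z≈0.060, which means it is fully home. Next is the fine sieve.

Request:
jog_arm(
  rows=[
    [[-0.03, 0.0, -0.01], [0, 0.01, 0], 0],
    [[-0.07, 0.0, -0.03], [0, 0.02, 0], 0],
    [[-0.11, 0.0, -0.05], [0, 0.03, 0], 0],
    [[-0.15, 0.0, -0.075], [0, 0.044, 0], 0],
    [[-0.19, 0.0, -0.1], [0, 0.044, 0], 0],
    [[-0.23, 0.0, -0.13], [0, 0.044, 0], 0],
    [[-0.262, 0.0, -0.16], [0, 0.044, 0], 0],
    [[-0.282, 0.008, -0.18], [0.004, 0.044, 0], 0],
  ],
)

```text
time: 5.9
position: [0.636, -0.2073, 0.1968]
tcp_rot: [-0.511, -0.488, 0.489, 0.512]
contact_force: [-0.7, 0.1, -0.3]
opening: 0.0856
```

Request:
jog_arm(
  rows=[
    [[0, 0.02, 0], [0, 0, 0], 0],
    [[0, 0.03, 0], [0, 0, 0], 0],
    [[0, 0.03, 0], [0, 0, 0], 0],
  ],
)

```text
time: 6.2
position: [0.633, -0.2036, 0.165]
tcp_rot: [-0.508, -0.487, 0.491, 0.513]
contact_force: [-0.8, 0.6, -0.1]
opening: 0.0853
```

Run:
```python
from h import *
from station import robot
d=robot.get_image("wrist"); cv2.imwrite("pics/w5.png",d["pixels"][:,:,::-1]); np.savez("pics/w5.npz",**d)
go((.635,-.2045,.116),head=90-2.5)
w=wcloud(d); x=ring(w,.069,.077,(.635,-.2047))
```

```text
t 6.25 pos [ 0.6335 -0.2037  0.1663] F [-0.3  0.5  0.5] open 0.0851 turn [-0.0065  0.0002  0.0009]
(0.635, -0.2045, 0.116) shift [-0.0008  0.0503 -0.0019]
ring [ 0.6333 -0.2041] rms 0.0011 free [ 0.6333 -0.2041  0.0278] z 0.0724 n 2021 2021
```

View pics/w5.png

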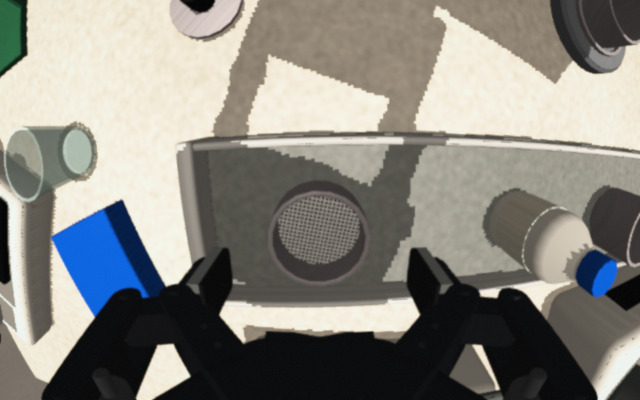

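The fine sieve is centred at wrist pixel (320,235). I'll check the clearance between the finger and the end cheek.

Run:
```python
from h import *
w=wcloud(dict(np.load("pics/w5.npz")))
for v in (180,200,215,230):
  print(v,[(u,*w[v,u].round(3)) for u in range(184,222,4)])
t=cloud(dict(np.load("pics/top0.npz")))
m=(t[...,0]>.70)&(t[...,0]<.9)&(t[...,1]>-.35)&(t[...,1]<.0)&(t[...,2]>.05); print("box z",np.nanpercentile(t[m][:,2],95),"xmin",np.nanpercentile(t[m][:,0],1))
```

```text
180 [(184, np.float64(0.597), np.float64(-0.285), np.float64(0.06)), (188, np.float64(0.597), np.float64(-0.283), np.float64(0.06)), (192, np.float64(0.597), np.float64(-0.28), np.float64(0.059)), (196, np.float64(0.597), np.float64(-0.278), np.float64(0.058)), (200, np.float64(0.599), np.float64(-0.278), np.float64(0.051)), (204, np.float64(0.6), np.float64(-0.278), np.float64(0.044)), (208, np.float64(0.602), np.float64(-0.279), np.float64(0.035)), (212, np.float64(0.602), np.float64(-0.276), np.float64(0.035)), (216, np.float64(0.603), np.float64(-0.273), np.float64(0.034)), (220, np.float64(0.603), np.float64(-0.27), np.float64(0.034))]
200 [(184, np.float64(0.609), np.float64(-0.287), np.float64(0.06)), (188, np.float64(0.61), np.float64(-0.285), np.float64(0.059)), (192, np.float64(0.609), np.float64(-0.281), np.float64(0.061)), (196, np.float64(0.61), np.float64(-0.28), np.float64(0.058)), (200, np.float64(0.611), np.float64(-0.278), np.float64(0.056)), (204, np.float64(0.613), np.float64(-0.279), np.float64(0.047)), (208, np.float64(0.616), np.float64(-0.279), np.float64(0.03
[... 845 characters left out ...]
3))]
230 [(184, np.float64(0.651), np.float64(-0.322), np.float64(0.0)), (188, np.float64(0.63), np.float64(-0.288), np.float64(0.059)), (192, np.float64(0.629), np.float64(-0.285), np.float64(0.06)), (196, np.float64(0.629), np.float64(-0.282), np.float64(0.061)), (200, np.float64(0.63), np.float64(-0.28), np.float64(0.06)), (204, np.float64(0.632), np.float64(-0.279), np.float64(0.054)), (208, np.float64(0.635), np.float64(-0.28), np.float64(0.046)), (212, np.float64(0.637), np.float64(-0.279), np.float64(0.04)), (216, np.float64(0.639), np.float64(-0.278), np.float64(0.034)), (220, np.float64(0.639), np.float64(-0.275), np.float64(0.035))]
box z 0.10418436811334073 xmin 0.7571288014584876
```

The cheek's inner face is at y −0.279 and the finger back will be at −0.261, so there is 17 mm to spare. I'll descend and grip.

Request:
jog_arm(
  rows=[
    [[-0.0005, 0.025, -0.0005], [0, 0, 0], 0],
    [[-0.0005, 0.05, -0.0005], [0, 0, 0], 0],
    [[-0.0005, 0.05, -0.0005], [0, 0, 0], 0],
    [[-0.0005, 0.05, -0.0005], [0, 0, 0], 1],
    [[-0.0005, 0.05, -0.0005], [0, 0, 0], 1],
    [[-0.0005, 0.05, -0.0005], [0, 0, 0], 1],
    [[-0.0005, 0.05, -0.0005], [0, 0, 0], 1],
    [[-0.0005, 0.05, -0.0005], [0, 0, 0], 1],
  ],
)

```text
time: 7.05
position: [0.6353, -0.2051, 0.1198]
tcp_rot: [-0.511, -0.488, 0.49, 0.511]
contact_force: [-2.5, 2.8, 10.0]
opening: 0.0584
```

Request:
jog_arm(
  rows=[
    [[0, 0, 0], [0, 0, 0], 1],
    [[0, -0.02, 0], [0, 0, 0], 1],
    [[0, -0.05, 0], [0, 0, 0], 1],
    [[0, -0.09, 0], [0, 0, 0], 1],
    [[0, -0.1, 0], [0, 0, 0], 1],
    [[0, -0.1, 0], [0, 0, 0], 1],
  ],
)

```text
time: 7.65
position: [0.636, -0.2052, 0.2205]
tcp_rot: [0.511, 0.489, -0.489, -0.51]
contact_force: [0.2, -0.5, -1.7]
opening: 0.0586
```

Run:
```python
from h import *
from station import robot
d=robot.get_image("wrist"); cv2.imwrite("pics/w6.png",d["pixels"][:,:,::-1]); np.savez("pics/w6.npz",**d)
go((.4545,.0775,.215),(.4545,.0775,.19),head=90)
w=wcloud(d); x=ring(w,.15,.185,(.635,-.2047))
```

```text
t 7.7 pos [ 0.6352 -0.205   0.2185] F [-0.   0.4 -1.7] open 0.0586 turn [-0.002  -0.0437 -0.0008]
(0.4545, 0.0775, 0.215) shift [0.2743 0.0037 0.1929]
(0.4545, 0.0775, 0.19) shift [0.2743 0.0287 0.1929]
ring [ 0.6332 -0.2053] rms 0.0015 free [ 0.6332 -0.2053  0.0279] z 0.1685 n 8891 10626
```

View pics/w6.png

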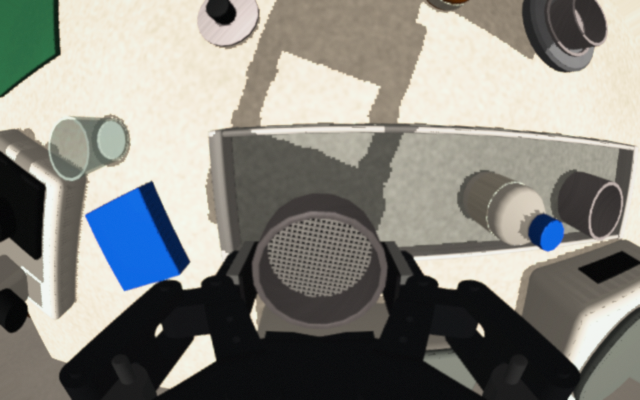

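Request:
jog_arm(
  rows=[
    [[0.02, 0.0, 0.04], [0, 0, 0], 1],
    [[0.05, 0.0, 0.08], [0, -0.01, 0], 1],
    [[0.09, 0.0, 0.12], [0, -0.02, 0], 1],
    [[0.13, 0.0, 0.15], [0, -0.03, 0], 1],
    [[0.17, 0.0, 0.17], [0, -0.044, 0], 1],
    [[0.21, 0.0, 0.185], [0, -0.044, 0], 1],
    [[0.25, 0.01, 0.193], [-0.002, -0.044, 0], 1],
    [[0.274, 0.027, 0.193], [-0.002, -0.044, 0], 1],
  ],
)

```text
time: 8.5
position: [0.4524, 0.0795, 0.1907]
tcp_rot: [-0.499, -0.5, 0.501, 0.5]
contact_force: [1.0, 0.3, -1.8]
opening: 0.0585
```

Request:
jog_arm(
  rows=[
    [[0, 0, 0], [0, 0, 0], 1],
    [[0, 0, 0], [0, 0, 0], 1],
    [[0, 0, 0], [0, 0, 0], 1],
  ],
)

```text
time: 8.8
position: [0.4541, 0.0766, 0.191]
tcp_rot: [-0.499, -0.499, 0.501, 0.501]
contact_force: [0.4, -0.6, -0.2]
opening: 0.0583
```

```bash
cat >> h.py <<'E'
def look(tag,held,home,c=(.4545,.077)):
    from station import robot
    d=robot.get_image("wrist"); cv2.imwrite(f"pics/w{tag}.png",d["pixels"][:,:,::-1])
    s=robot.get_image("scene"); cv2.imwrite(f"pics/s{tag}.png",cv2.resize(s["pixels"][110:290,230:430,::-1],None,fx=3.5,fy=3.5,interpolation=cv2.INTER_CUBIC)); np.savez(f"pics/w{tag}.npz",**d); np.savez(f"pics/s{tag}.npz",**s)
    t=robot.get_image("top"); np.savez(f"pics/t{tag}.npz",**t)
    for n,w in(("wrist",wcloud(d)),("scene",cloud(s)),("top",cloud(t))):
        for z in (held,home):
            if z is None: continue
            print(n,z)
            try: ring(w,z-.006,z+.006,c,.028,.045)
            except Exception as e: print("x")
E
python3 -W ignore - <<'E'
from h import *
go((.4545,.0775,.1368))
look("7",.142,.06)
E
```

```text
t 8.8 pos [0.4541 0.0766 0.191 ] F [ 0.4 -0.6 -0.2] open 0.0583 turn [-0.0026 -0.0003 -0.0001]
(0.4545, 0.0775, 0.1368) shift [ 0.0009  0.0542 -0.0006]
wrist 0.142
ring [0.4516 0.0765] rms 0.0014 free [0.4516 0.0765 0.0279] z 0.1432 n 4925 5375
wrist 0.06
ring [0.4527 0.0775] rms 0.0011 free [0.4525 0.0775 0.0278] z 0.0594 n 652 652
scene 0.142
ring [0.4543 0.0764] rms 0.0017 free [0.454  0.0761 0.0284] z 0.142 n 134 171
scene 0.06
ring [0.4542 0.0773] rms 0.0015 free [0.4542 0.0773 0.0281] z 0.0585 n 119 119
top 0.142
ring [0.4539 0.0754] rms 0.001 free [0.4556 0.0754 0.0296] z 0.1439 n 25 25
top 0.06
ring [0.4044 0.097 ] rms 0.0021 free [-165.8531   71.175   180.841 ] z 0.0592 n 21 21
```

View pics/w7.png

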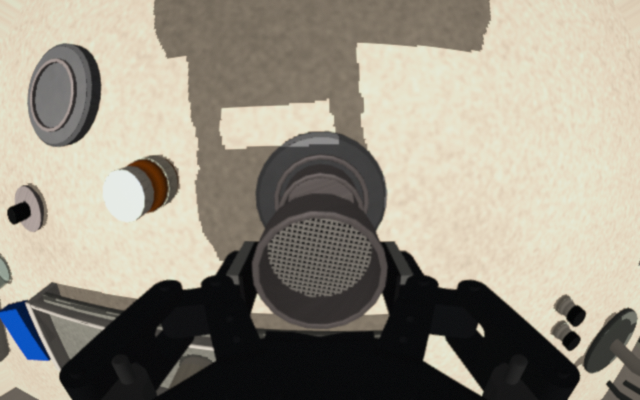

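View pics/s7.png

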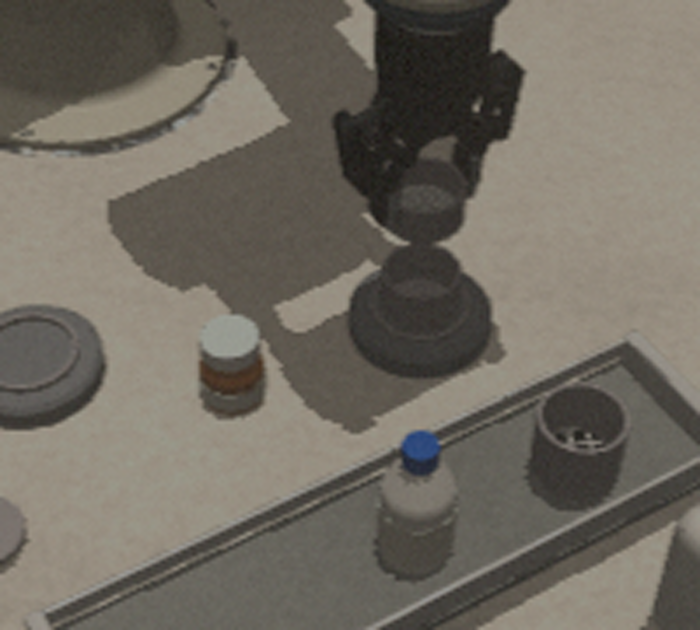

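Request:
jog_arm(
  rows=[
    [[0.001, 0.02, -0.0005], [0, 0, 0], 1],
    [[0.001, 0.035, -0.0005], [0, 0, 0], 1],
    [[0.001, 0.043, -0.0005], [0, 0, 0], 1],
    [[0.001, 0.047, -0.0005], [0, 0, 0], 1],
    [[0.001, 0.05, -0.0005], [0, 0, 0], 1],
    [[0.001, 0.052, -0.0005], [0, 0, 0], 1],
    [[0.001, 0.053, -0.0005], [0, 0, 0], 1],
    [[0.001, 0.053, -0.0005], [0, 0, 0], 1],
  ],
)

```text
time: 9.75
position: [0.4546, 0.0783, 0.1383]
tcp_rot: [-0.499, -0.5, 0.5, 0.5]
contact_force: [-0.3, 0.0, -1.1]
opening: 0.0584
```

Request:
jog_arm(
  rows=[
    [[0, 0.001, 0], [0, 0, 0], 1],
    [[0, 0.0015, 0], [0, 0, 0], 1],
    [[0, 0.0015, 0], [0, 0, 0], 1],
  ],
)

```text
time: 10.05
position: [0.4546, 0.0783, 0.1368]
tcp_rot: [-0.5, -0.5, 0.5, 0.5]
contact_force: [-0.3, 0.4, 2.3]
opening: 0.0587
```

Contact has begun at the expected height. Release and look.

Request:
jog_arm(
  rows=[
    [[0, 0, 0], [0, 0, 0], 0.3],
    [[0, 0, 0], [0, 0, 0], 0.0],
    [[0, 0, 0], [0, 0, 0], 0],
    [[0, 0, 0], [0, 0, 0], 0],
    [[0, -0.03, 0], [0, 0, 0], 0],
    [[0, -0.06, 0], [0, 0, 0], 0],
    [[0, -0.09, 0], [0, 0, 0], 0],
    [[0, -0.09, 0], [0, 0, 0], 0],
  ],
)

```text
time: 10.85
position: [0.456, 0.0783, 0.2297]
tcp_rot: [0.501, 0.501, -0.499, -0.499]
contact_force: [1.4, 0.1, -0.7]
opening: 0.0853
```

```bash
python3 -W ignore - <<'E'
from h import *
look("8",None,.09)
go((.6475,.071,.25),(.6475,.071,.19),head=87.5)
E
```

```text
wrist 0.09
ring [0.4526 0.0781] rms 0.0011 free [0.4526 0.0782 0.0278] z 0.0893 n 1395 1395
scene 0.09
ring [0.4544 0.078 ] rms 0.0014 free [0.4544 0.078  0.028 ] z 0.0882 n 131 131
top 0.09
ring [0.409  0.1041] rms 0.0025 free [-120.3363   74.8452  142.0327] z 0.0891 n 28 29
t 11.0 pos [0.4544 0.0782 0.2263] F [-0.3 -0.2 -0.6] open 0.0854 turn [-0.0023  0.0439 -0.    ]
(0.6475, 0.071, 0.25) shift [-0.0073 -0.0242 -0.193 ]
(0.6475, 0.071, 0.19) shift [-0.0073  0.0358 -0.1932]
```

View pics/w8.png

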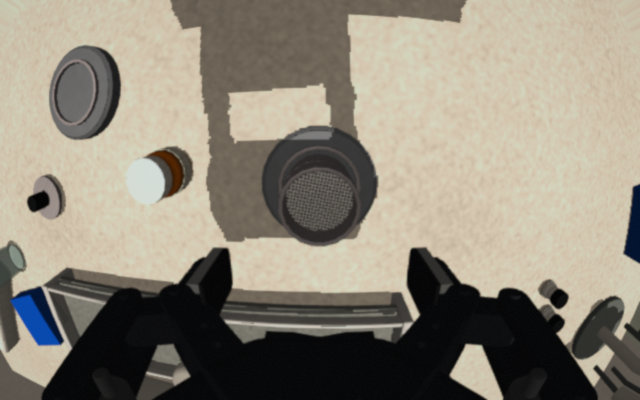

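View pics/s8.png

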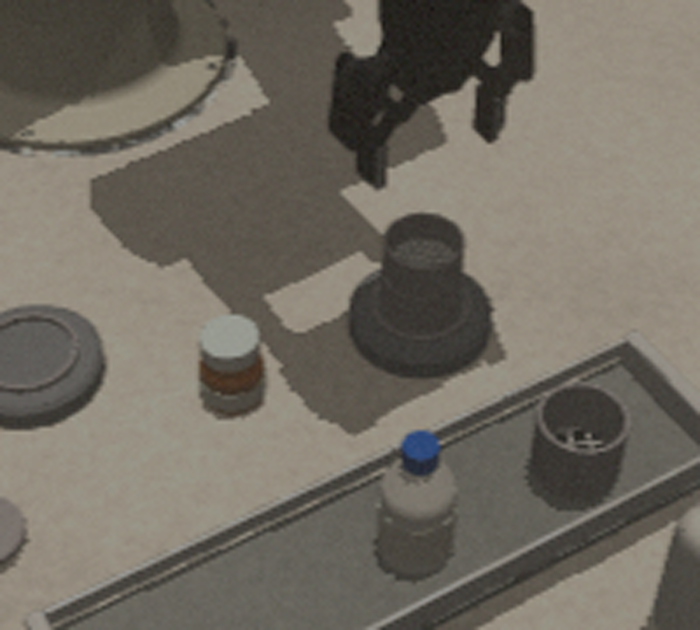

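The fine sieve is seated on the pan: its rim is at z≈0.089–0.090, level, and the stack is straight in the scene crop. Next is the coarse sieve.

Request:
jog_arm(
  rows=[
    [[-0.002, 0.0, -0.03], [0, 0.02, 0], 0],
    [[-0.004, 0.0, -0.07], [0, 0.044, 0], 0],
    [[-0.007, 0.0, -0.11], [0, 0.044, 0], 0],
    [[-0.007, 0.0, -0.15], [0, 0.044, 0], 0],
    [[-0.007, 0.01, -0.18], [0, 0.044, 0], 0],
    [[-0.007, 0.03, -0.193], [-0.002, 0.044, 0], 0],
    [[-0.007, 0.036, -0.193], [-0.002, 0.044, 0], 0],
    [[-0.007, 0.036, -0.193], [-0.002, 0.044, 0], 0],
  ],
)

```text
time: 11.8
position: [0.6461, 0.0713, 0.188]
tcp_rot: [-0.51, -0.488, 0.49, 0.512]
contact_force: [-0.6, 0.4, 0.3]
opening: 0.0852
```

```bash
python3 -W ignore - <<'E'
from h import *
from station import robot
d=robot.get_image("wrist"); cv2.imwrite("pics/w9.png",d["pixels"][:,:,::-1]); np.savez("pics/w9.npz",**d)
go((.6475,.071,.127),head=87.5)
w=wcloud(d); x=ring(w,.088,.098,(.6475,.0708))
m=(w[...,0]>.70)&(w[...,0]<.8)&(abs(w[...,1]-.07)<.12)&(w[...,2]>.07)&(w[...,2]<.15); print(np.nanmax(w[m][:,2]) if m.any() else None)
E
```

```text
t 11.85 pos [0.6463 0.0713 0.1892] F [-0.3  1.   0.1] open 0.085 turn [-0.0029 -0.0001 -0.0002]
(0.6475, 0.071, 0.127) shift [-0.0003  0.0622 -0.0014]
ring [0.6461 0.0718] rms 0.0011 free [0.6461 0.0718 0.0278] z 0.0923 n 2078 2078
0.1374292749364126
```

View pics/w9.png

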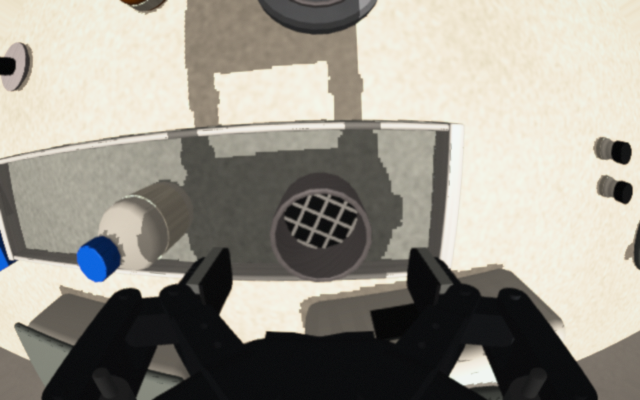

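```bash
python3 -W ignore - <<'E'
from h import *
t=cloud(dict(np.load("pics/top0.npz")))
m=(abs(t[...,1]-.1)<.12)&(t[...,0]>.72)&(t[...,2]>.06); p=t[m]
for z in(.06,.08,.1,.12): 
    q=p[(p[:,2]>z)]; print(z,np.percentile(q[:,0],1) if len(q) else None, len(q), np.percentile(q[:,2],99))
E
```

```text
0.06 0.731964401925976 7531 0.14223506186438167
0.08 0.733128821603845 7154 0.14225629742194315
0.1 0.735375540869133 6750 0.14228520925334331
0.12 0.7521001263615343 4429 0.14248535297832982
```

The balance's front is at x≥0.73 and the gripper body reaches about 0.69, so that is clear. The sieve is centred at wrist pixel (321,233).

Request:
jog_arm(
  rows=[
    [[0, 0.03, -0.0005], [0, 0, 0], 0],
    [[0, 0.058, -0.0005], [0, 0, 0], 0],
    [[0, 0.061, -0.0005], [0, 0, 0], 0],
    [[0, 0.061, -0.0005], [0, 0, 0], 1],
    [[0, 0.061, -0.0005], [0, 0, 0], 1],
    [[0, 0.061, -0.0005], [0, 0, 0], 1],
    [[0, 0.061, -0.0005], [0, 0, 0], 1],
    [[0, 0.061, -0.0005], [0, 0, 0], 1],
  ],
)

```text
time: 12.65
position: [0.6488, 0.0713, 0.1315]
tcp_rot: [0.511, 0.49, -0.488, -0.51]
contact_force: [-2.3, -0.3, 8.7]
opening: 0.0593
```

Request:
jog_arm(
  rows=[
    [[0, 0, 0], [0, 0, 0], 1],
    [[0, -0.02, 0], [0, 0, 0], 1],
    [[0, -0.05, 0], [0, 0, 0], 1],
    [[0, -0.09, 0], [0, 0, 0], 1],
    [[0, -0.12, 0], [0, 0, 0], 1],
    [[0, -0.12, 0], [0, 0, 0], 1],
  ],
)

```text
time: 13.25
position: [0.65, 0.0714, 0.2554]
tcp_rot: [0.513, 0.491, -0.487, -0.509]
contact_force: [-0.0, -0.1, -1.7]
opening: 0.059
```

```bash
python3 -W ignore - <<'E'
from h import *
go((.4545,.0778,.24),head=90)
E
```

```text
t 13.25 pos [0.65   0.0714 0.2554] F [-0.  -0.1 -1.7] open 0.059 turn [ 0.0091 -0.0437  0.0004]
(0.4545, 0.0778, 0.24) shift [-0.0021  0.0136  0.1957]
```

Request:
jog_arm(
  rows=[
    [[0, 0.0, 0.03], [0, 0, 0], 1],
    [[0, 0.0, 0.07], [0, -0.02, 0], 1],
    [[0, 0.0, 0.11], [0, -0.044, 0], 1],
    [[0.002, 0.0, 0.15], [0, -0.044, 0], 1],
    [[0.004, 0.015, 0.18], [0, -0.044, 0], 1],
    [[0.004, 0.033, 0.194], [0, -0.044, 0], 1],
    [[0.004, 0.033, 0.194], [0, -0.044, 0], 1],
    [[0.004, 0.033, 0.194], [0, -0.044, 0], 1],
  ],
)

```text
time: 14.05
position: [0.455, 0.0838, 0.2168]
tcp_rot: [0.5, 0.5, -0.5, -0.5]
contact_force: [0.4, 0.8, -1.5]
opening: 0.0594
```

Request:
jog_arm(
  rows=[
    [[0, 0, 0], [0, 0, 0], 1],
    [[0, 0, 0], [0, 0, 0], 1],
  ],
)

```text
time: 14.25
position: [0.4556, 0.0837, 0.2168]
tcp_rot: [0.5, 0.5, -0.5, -0.5]
contact_force: [-0.4, -1.4, -1.2]
opening: 0.0591
```

```bash
python3 -W ignore - <<'E'
from h import *
from station import robot
z=robot.sense()["position"][2]; print(z)
look("10",z-.0965+.058,.09)
go((.4545,.0780,.1785))
E
```

```text
0.21681890560655154
wrist 0.17831890560655153
ring [0.4527 0.0836] rms 0.0015 free [0.4527 0.0836 0.028 ] z 0.1775 n 4909 5261
wrist 0.09
ring [0.4527 0.0783] rms 0.0011 free [0.4528 0.0784 0.0281] z 0.0894 n 650 650
scene 0.17831890560655153
ring [0.4548 0.0838] rms 0.0018 free [0.4546 0.0836 0.0283] z 0.1771 n 114 154
scene 0.09
ring [0.4545 0.0778] rms 0.0012 free [0.4545 0.0778 0.028 ] z 0.0888 n 94 94
top 0.17831890560655153
ring [0.4542 0.0821] rms 0.0009 free [0.455  0.0821 0.0288] z 0.1774 n 37 37
top 0.09
ring [0.4565 0.0894] rms 0.0 free [0.4286 0.0878 0.001 ] z 0.0902 n 2 2
t 14.4 pos [0.455  0.0837 0.2165] F [ 0.5 -0.9 -1.9] open 0.059 turn [0.0007 0.0001 0.    ]
(0.4545, 0.078, 0.1785) shift [-0.0057  0.038   0.0005]
```

View pics/w10.png

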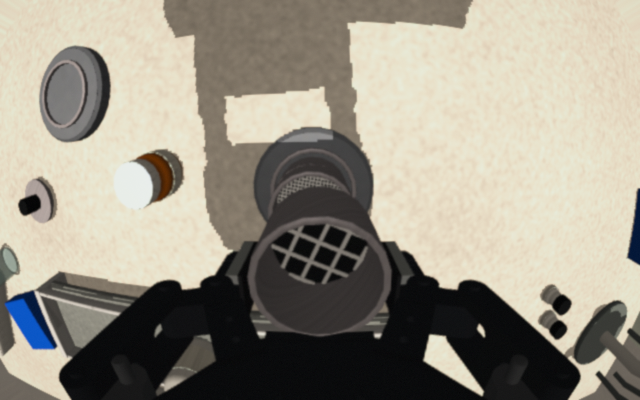

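View pics/s10.png

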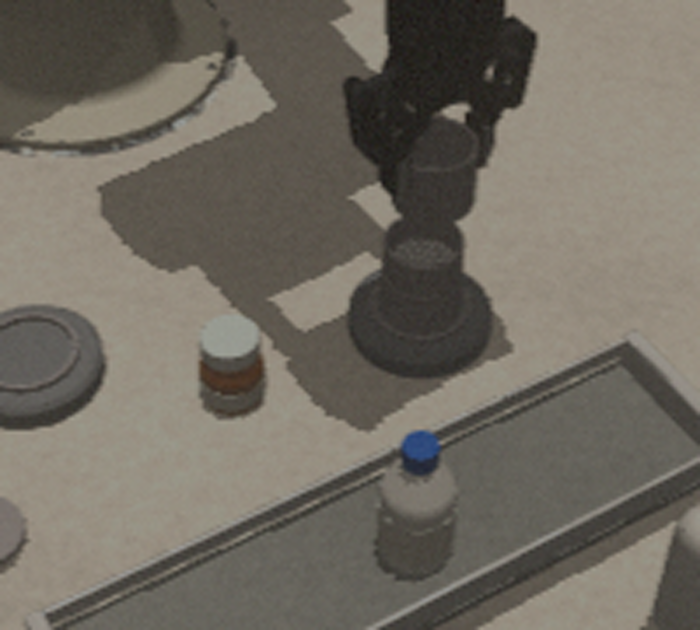

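The coarse sieve is held about 5.5 mm too far in y, by all the views. I'll correct that and then lower it 38 mm.

Request:
jog_arm(
  rows=[
    [[-0.0055, 0, 0], [0, 0, 0], 1],
    [[-0.0055, 0.012, 0], [0, 0, 0], 1],
    [[-0.0055, 0.022, 0], [0, 0, 0], 1],
    [[-0.0055, 0.028, 0], [0, 0, 0], 1],
    [[-0.0055, 0.032, 0], [0, 0, 0], 1],
    [[-0.0055, 0.035, 0], [0, 0, 0], 1],
    [[-0.0055, 0.037, 0], [0, 0, 0], 1],
    [[-0.0055, 0.038, 0], [0, 0, 0], 1],
  ],
)

```text
time: 15.2
position: [0.4546, 0.0783, 0.1783]
tcp_rot: [0.5, 0.5, -0.5, -0.5]
contact_force: [-4.5, -0.2, 22.2]
opening: 0.059
```

Request:
jog_arm(
  rows=[
    [[0, 0.0005, 0], [0, 0, 0], 1],
    [[0, 0.0005, 0], [0, 0, 0], 1],
  ],
)

```text
time: 15.4
position: [0.4546, 0.0783, 0.1784]
tcp_rot: [0.5, 0.5, -0.5, -0.5]
contact_force: [-3.6, -0.4, 12.4]
opening: 0.0591
```

Request:
jog_arm(
  rows=[
    [[0, 0, 0], [0, 0, 0], 0.3],
    [[0, 0, 0], [0, 0, 0], 0.0],
    [[0, 0, 0], [0, 0, 0], 0],
    [[0, 0, 0], [0, 0, 0], 0],
    [[0, -0.03, 0], [0, 0, 0], 0],
    [[0, -0.06, 0], [0, 0, 0], 0],
    [[0, -0.09, 0], [0, 0, 0], 0],
    [[0, -0.09, 0], [0, 0, 0], 0],
  ],
)

```text
time: 16.2
position: [0.4558, 0.0784, 0.2709]
tcp_rot: [0.501, 0.502, -0.499, -0.499]
contact_force: [0.5, 0.5, -0.5]
opening: 0.0856
```

```bash
python3 -W ignore - <<'E'
from h import *
look("11",None,.14)
go((.468,-.284,.25),(.468,-.284,.15),(.468,-.284,.089),head=90)
E
```

```text
wrist 0.14
ring [0.4521 0.0781] rms 0.0011 free [0.4521 0.0781 0.0278] z 0.1394 n 1523 1523
scene 0.14
ring [0.454  0.0778] rms 0.0013 free [0.454  0.0778 0.0281] z 0.1385 n 142 142
top 0.14
ring [0.4061 0.0981] rms 0.0028 free [-389.6942  185.098   431.7709] z 0.1391 n 38 47
t 16.35 pos [0.4542 0.0783 0.2672] F [-0.1 -0.  -0.4] open 0.0853 turn [-0.0004  0.0002 -0.    ]
(0.468, -0.284, 0.25) shift [-0.3623  0.0172 -0.0138]
(0.468, -0.284, 0.15) shift [-0.3623  0.1172 -0.0138]
(0.468, -0.284, 0.089) shift [-0.3623  0.1782 -0.0138]
```

View pics/w11.png

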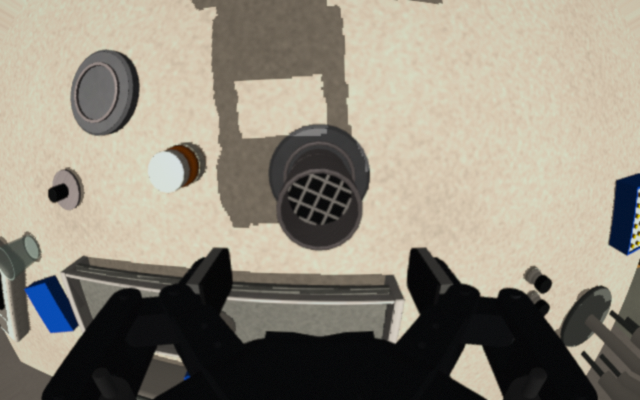

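View pics/s11.png

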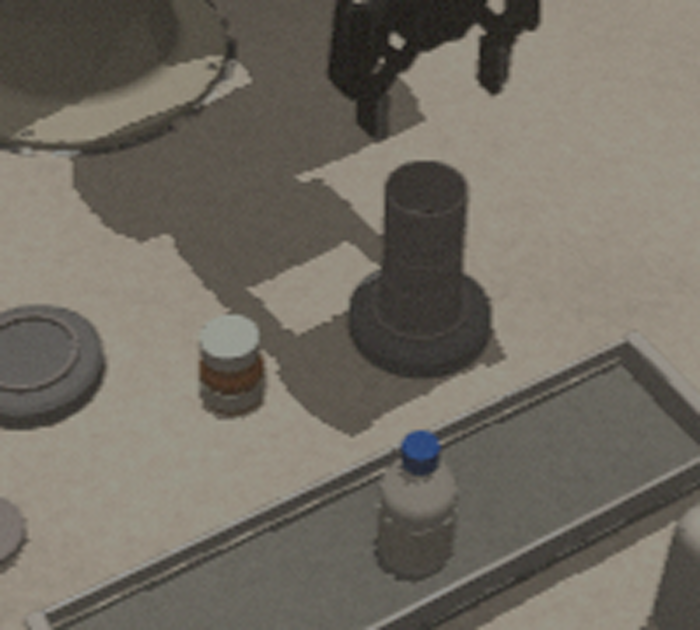

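The coarse sieve is home: rim at z≈0.139–0.140 and the stack is straight. Next is the lid.

Request:
jog_arm(
  rows=[
    [[-0.03, 0, 0], [0, 0, 0], 0],
    [[-0.075, 0, 0], [0, 0, 0], 0],
    [[-0.12, 0, 0], [0, 0, 0], 0],
    [[-0.165, 0, -0.005], [0, 0, 0], 0],
    [[-0.21, 0.01, -0.01], [0, 0, 0], 0],
    [[-0.255, 0.03, -0.014], [0, 0, 0], 0],
    [[-0.3, 0.05, -0.014], [0, 0, 0], 0],
    [[-0.34, 0.075, -0.014], [0, 0, 0], 0],
  ],
)

```text
time: 17.15
position: [0.468, -0.2638, 0.1909]
tcp_rot: [-0.5, -0.5, 0.5, 0.5]
contact_force: [0.3, -0.2, 0.3]
opening: 0.0851
```

Request:
jog_arm(
  rows=[
    [[-0.022, 0.02, 0], [0, 0, 0], 0.4],
    [[-0.022, 0.032, 0], [0, 0, 0], 0.4],
    [[-0.022, 0.032, 0], [0, 0, 0], 0.4],
    [[-0.022, 0.032, 0], [0, 0, 0], 0.4],
  ],
)

```text
time: 17.55
position: [0.4683, -0.2827, 0.1604]
tcp_rot: [-0.499, -0.5, 0.5, 0.5]
contact_force: [1.0, -0.0, 0.4]
opening: 0.0512
```

```bash
python3 -W ignore - <<'E'
from h import *
from station import robot
d=robot.get_image("wrist"); cv2.imwrite("pics/w12.png",d["pixels"][:,:,::-1]); np.savez("pics/w12.npz",**d)
go((.468,-.284,.089),head=90)
w=wcloud(d)
for nm,z0,z1,r in(("knob",.038,.046,.02),("disc",.010,.018,.036)):
    m=(w[...,2]>z0)&(w[...,2]<z1)&(np.hypot(w[...,0]-.467,w[...,1]+.284)<r); p=w[m]
    c,rr=cv2.minEnclosingCircle(p[:,:2].astype(np.float32)); print(nm,np.round(c,4),round(rr,4),np.median(p[:,2]).round(4),len(p))
for u0,u1 in((150,300),(340,480)):
    sub=w[200:320,u0:u1].reshape(-1,3); sub=sub[sub[:,2]>.06]; print("tip",sub[np.nanargmin(sub[:,2])].round(4))
E
```

```text
t 17.6 pos [ 0.4686 -0.2828  0.161 ] F [-0.2 -0.2 -0.4] open 0.0511 turn [-0.0003  0.0012  0.0003]
(0.468, -0.284, 0.089) shift [-0.0013  0.072   0.0006]
knob [ 0.4662 -0.2838] 0.0113 0.0416 841
disc [ 0.4661 -0.2837] 0.0302 0.0137 3842
tip [ 0.4725 -0.3084  0.0895]
tip [ 0.4714 -0.2569  0.0906]
```

View pics/w12.png

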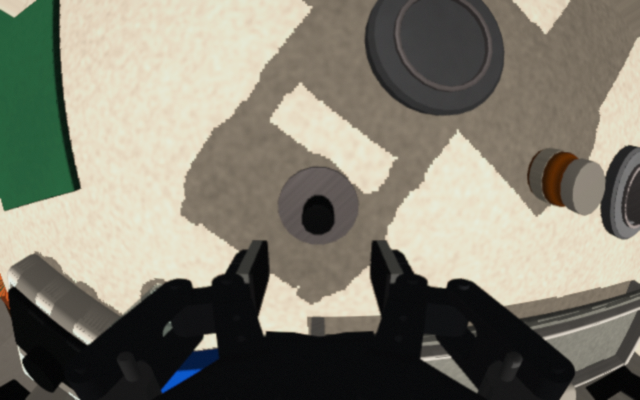

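The lid knob is at wrist pixel (318,213), between the pads, and the fingertips are at z≈0.09. I'll descend 70 mm and close on the knob.

Request:
jog_arm(
  rows=[
    [[-0.001, 0.03, 0.0003], [0, 0, 0], 0.4],
    [[-0.001, 0.06, 0.0003], [0, 0, 0], 0.4],
    [[-0.001, 0.07, 0.0003], [0, 0, 0], 0.4],
    [[-0.001, 0.07, 0.0003], [0, 0, 0], 0.4],
    [[-0.001, 0.07, 0.0003], [0, 0, 0], 1],
    [[-0.001, 0.07, 0.0003], [0, 0, 0], 1],
    [[-0.001, 0.07, 0.0003], [0, 0, 0], 1],
    [[-0.001, 0.07, 0.0003], [0, 0, 0], 1],
  ],
)

```text
time: 18.4
position: [0.4688, -0.285, 0.0923]
tcp_rot: [0.501, 0.5, -0.5, -0.499]
contact_force: [-0.7, 2.4, 12.2]
opening: 0.0197
```

Request:
jog_arm(
  rows=[
    [[0, 0, 0], [0, 0, 0], 1],
    [[0, 0, 0], [0, 0, 0], 1],
  ],
)

```text
time: 18.6
position: [0.4688, -0.285, 0.0923]
tcp_rot: [0.501, 0.5, -0.5, -0.499]
contact_force: [-0.8, 3.2, 11.7]
opening: 0.02
```

Request:
jog_arm(
  rows=[
    [[0, -0.02, 0], [0, 0, 0], 1],
    [[0, -0.05, 0], [0, 0, 0], 1],
    [[0, -0.09, 0], [0, 0, 0], 1],
    [[0, -0.13, 0], [0, 0, 0], 1],
    [[0, -0.17, 0], [0, 0, 0], 1],
    [[0, -0.17, 0], [0, 0, 0], 1],
  ],
)

```text
time: 19.2
position: [0.4698, -0.2858, 0.2667]
tcp_rot: [0.503, 0.5, -0.5, -0.497]
contact_force: [-0.5, 0.2, -2.4]
opening: 0.0193
```

```bash
python3 -W ignore - <<'E'
from h import *
from station import robot
d=robot.get_image("wrist"); cv2.imwrite("pics/w13.png",d["pixels"][:,:,::-1]); np.savez("pics/w13.npz",**d)
go((.4545,.078,.25),head=90)
E
```

```text
t 19.25 pos [ 0.4691 -0.2853  0.264 ] F [ 0.7 -0.5 -1.8] open 0.0198 turn [ 0.0049  0.0002 -0.0037]
(0.4545, 0.078, 0.25) shift [0.3634 0.0125 0.0145]
```

View pics/w13.png

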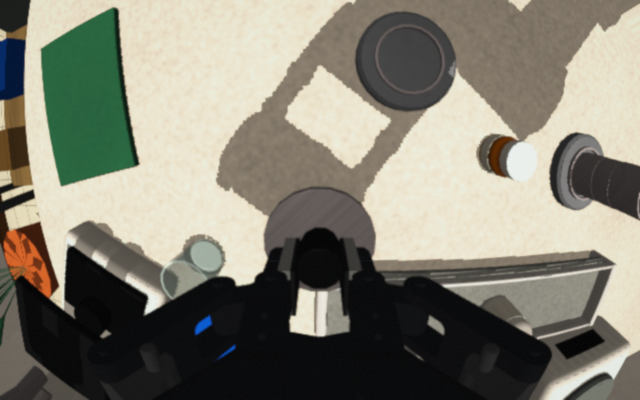

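Request:
jog_arm(
  rows=[
    [[0.03, 0, 0], [0, 0, 0], 1],
    [[0.07, 0, 0], [0, 0, 0], 1],
    [[0.115, 0, 0.003], [0, 0, 0], 1],
    [[0.16, 0, 0.006], [0, 0, 0], 1],
    [[0.205, 0, 0.01], [0, 0, 0], 1],
    [[0.25, 0, 0.014], [0, 0, 0], 1],
    [[0.295, 0, 0.014], [0, 0, 0], 1],
    [[0.33, 0, 0.014], [0, 0, 0], 1],
  ],
)

```text
time: 20.05
position: [0.4531, 0.0475, 0.2601]
tcp_rot: [-0.499, -0.5, 0.5, 0.5]
contact_force: [0.6, -0.3, -1.3]
opening: 0.0193
```

Request:
jog_arm(
  rows=[
    [[0.02, 0, 0], [0, 0, 0], 1],
    [[0.033, 0, 0], [0, 0, 0], 1],
    [[0.033, 0, 0], [0, 0, 0], 1],
    [[0.033, 0, 0], [0, 0, 0], 1],
    [[0.033, 0, 0], [0, 0, 0], 1],
  ],
)

```text
time: 20.55
position: [0.4542, 0.0773, 0.2606]
tcp_rot: [-0.5, -0.5, 0.5, 0.5]
contact_force: [1.2, 0.2, -0.8]
opening: 0.0195
```

```bash
python3 -W ignore - <<'E'
from h import *
from station import robot
z=robot.sense()["position"][2]
look("14",None,.14)
u=z-.0923; print("underside",u)
for nm,w in(("w",wcloud(dict(np.load("pics/w14.npz")))),("s",cloud(dict(np.load("pics/s14.npz"))))):
    m=(w[...,2]>u+.010)&(w[...,2]<u+.018)&(np.hypot(w[...,0]-.4545,w[...,1]-.078)<.04); p=w[m]
    c,rr=cv2.minEnclosingCircle(p[:,:2].astype(np.float32)); A=np.c_[p[:,:2]-[.4545,.078],np.ones(len(p))]
    print(nm,np.round(c,4),round(rr,4),len(p),"tilt",np.linalg.lstsq(A,p[:,2],rcond=None)[0].round(4))
go((.4545,.078,.2243))
E
```

```text
wrist 0.14
ring [0.4522 0.0781] rms 0.0011 free [0.4527 0.0781 0.0284] z 0.1394 n 601 601
scene 0.14
ring [0.4541 0.0778] rms 0.0013 free [0.4541 0.0778 0.028 ] z 0.1382 n 107 108
top 0.14
ring [0.4537 0.0778] rms 0.0011 free [0.4563 0.0777 0.0304] z 0.1384 n 26 26
underside 0.16827452887272004
w [0.4515 0.0771] 0.0304 4882 tilt [0.0049 0.0004 0.182 ]
s [0.4533 0.0759] 0.0308 206 tilt [-0.0129  0.0097  0.1822]
t 20.7 pos [0.4543 0.0775 0.2607] F [ 0.5  0.  -0.9] open 0.0199 turn [-0.     -0.001  -0.0001]
(0.4545, 0.078, 0.2243) shift [ 0.0005  0.0364 -0.0002]
```

View pics/w14.png

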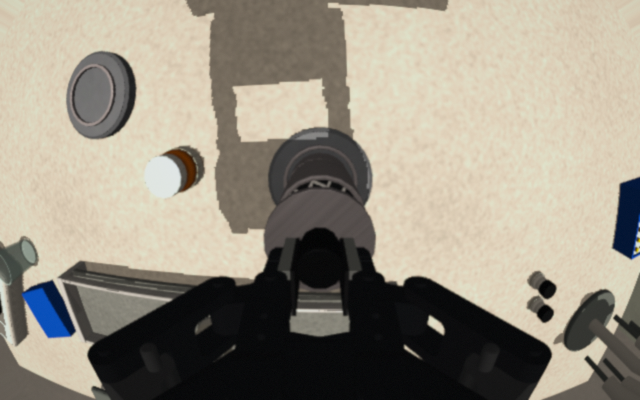

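View pics/s14.png

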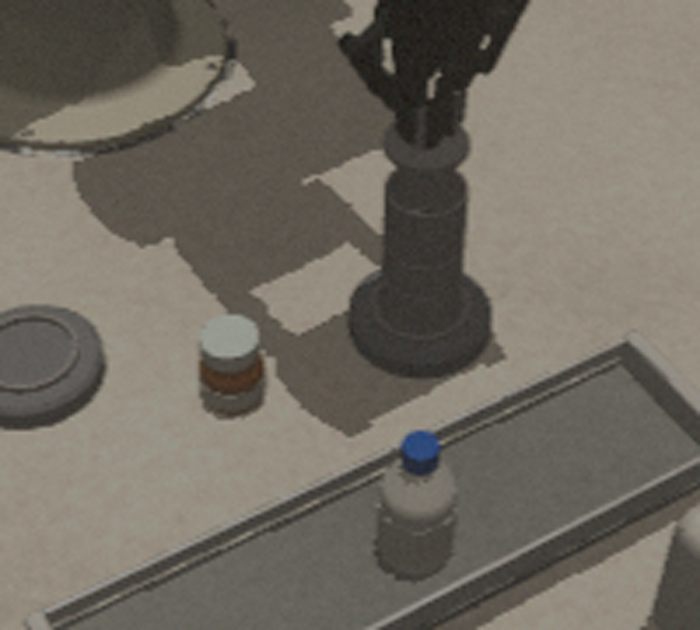

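The lid is level and within about 1 mm of the axis. I'll correct by +1 mm in x and y, and lower it.

Request:
jog_arm(
  rows=[
    [[0.001, 0.012, -0.001], [0, 0, 0], 1],
    [[0.001, 0.022, -0.001], [0, 0, 0], 1],
    [[0.001, 0.027, -0.001], [0, 0, 0], 1],
    [[0.001, 0.03, -0.001], [0, 0, 0], 1],
    [[0.001, 0.033, -0.001], [0, 0, 0], 1],
    [[0.001, 0.035, -0.001], [0, 0, 0], 1],
    [[0.001, 0.036, -0.001], [0, 0, 0], 1],
    [[0.001, 0.0363, -0.001], [0, 0, 0], 1],
  ],
)

```text
time: 21.5
position: [0.4552, 0.0793, 0.2245]
tcp_rot: [0.5, 0.5, -0.5, -0.5]
contact_force: [0.8, -0.5, -1.4]
opening: 0.0195
```

Request:
jog_arm(
  rows=[
    [[0, 0.0, 0], [0, 0, 0], 1],
  ],
)

```text
time: 21.6
position: [0.4552, 0.0793, 0.2246]
tcp_rot: [0.5, 0.5, -0.5, -0.5]
contact_force: [-0.6, 0.3, -0.7]
opening: 0.02
```

Request:
jog_arm(
  rows=[
    [[0, 0.0005, 0], [0, 0, 0], 1],
    [[0, 0.001, 0], [0, 0, 0], 1],
    [[0, 0.001, 0], [0, 0, 0], 1],
  ],
)

```text
time: 21.9
position: [0.4555, 0.0793, 0.2243]
tcp_rot: [0.5, 0.5, -0.5, -0.5]
contact_force: [-4.2, -0.3, 16.7]
opening: 0.0196
```

Contact at the expected home height. Release gently, straight up.

Request:
jog_arm(
  rows=[
    [[0, 0, 0], [0, 0, 0], 0.6],
    [[0, 0, 0], [0, 0, 0], 0.4],
    [[0, 0, 0], [0, 0, 0], 0.3],
    [[0, 0, 0], [0, 0, 0], 0.3],
    [[0, -0.03, 0], [0, 0, 0], 0.3],
    [[0, -0.06, 0], [0, 0, 0], 0.3],
    [[0, -0.1, 0], [0, 0, 0], 0.3],
    [[0, -0.1, 0], [0, 0, 0], 0.3],
  ],
)

```text
time: 22.7
position: [0.4568, 0.0794, 0.3277]
tcp_rot: [0.502, 0.502, -0.498, -0.498]
contact_force: [1.1, -0.8, -0.9]
opening: 0.0597
```

Request:
jog_arm(
  rows=[
    [[0, 0, 0.03], [0, 0, 0], 0.3],
    [[0, 0, 0.06], [0, 0, 0], 0.3],
    [[0, 0, 0.06], [0, 0, 0], 0.3],
    [[0, 0, 0.06], [0, 0, 0], 0.3],
  ],
)

```text
time: 23.1
position: [0.3949, 0.0793, 0.3234]
tcp_rot: [0.5, 0.5, -0.5, -0.5]
contact_force: [1.1, -0.5, -0.0]
opening: 0.06
```

```bash
python3 -W ignore - <<'E'
from h import *
look("15",None,None)
for nm,w in(("w",wcloud(dict(np.load("pics/w15.npz")))),("s",cloud(dict(np.load("pics/s15.npz")))),("t",cloud(dict(np.load("pics/t15.npz"))))):
  for a,b,r in((.14,.152,.036),(.168,.182,.016)):
    m=(w[...,2]>a)&(w[...,2]<b)&(np.hypot(w[...,0]-.4545,w[...,1]-.078)<r); p=w[m]
    if len(p)<10: continue
    c,rr=cv2.minEnclosingCircle(p[:,:2].astype(np.float32)); A=np.c_[p[:,:2]-[.4545,.078],np.ones(len(p))]
    print(nm,np.round(c,4),round(rr,4),"z",np.median(p[:,2]).round(4),len(p),"tilt",np.linalg.lstsq(A,p[:,2],rcond=None)[0].round(4))
d=dict(np.load("pics/t15.npz")); cv2.imwrite("pics/t15.png",d["pixels"][:,:,::-1])
go()
E
```

```text
w [0.4526 0.0789] 0.0307 z 0.1457 2444 tilt [0.0101 0.0018 0.1457]
w [0.4523 0.0791] 0.0111 z 0.1735 529 tilt [0.1078 0.0014 0.1735]
s [0.4544 0.0801] 0.0316 z 0.1457 279 tilt [-0.0205  0.0186  0.1457]
s [0.4534 0.0791] 0.0115 z 0.1731 57 tilt [-0.1148  0.0723  0.173 ]
t 23.25 pos [0.3959 0.0793 0.3233] F [-0.7  0.3  0.1] open 0.0598 turn [ 0.0003  0.0002 -0.    ]
```

View pics/s15.png

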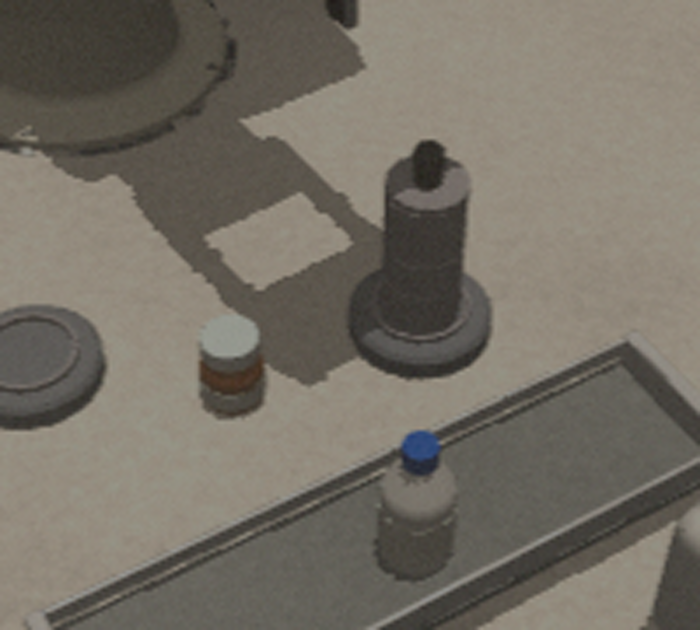

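View pics/w15.png

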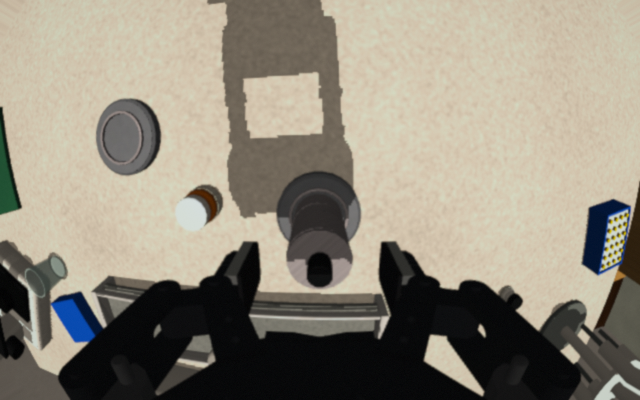

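The scene crop shows the complete stack straight with the knob up at (428,165), and the jar (230,365) and bottle (418,510) still standing. The lid's disc top is at z 0.1457 (0.146 if home) and the knob top at 0.1735 (0.174 if home), and the lid is level. I'll hand the job in.

Run:
```python
from station import robot
print(robot.job_done()); print(robot.sense()["time"])
```

```text
the job is handed in; nothing more can be done
None
the job is handed in; nothing more can be done
```

I built the stack on the left-hand stand in the order asked: pan, fine sieve, coarse sieve, then lid with its knob up. Each piece was released and checked before the next, and I handed the job in at about 23 s.

- **Heights:** the rim and top heights measured with the wrist camera were within 1 mm of fully seated:

| Point | Measured (m) | Fully home (m) |
|---|---|---|
| Pan rim | 0.059 | 0.060 |
| Fine sieve rim | 0.089 | 0.090 |
| Coarse sieve rim | 0.139 | 0.140 |
| Lid disc top | 0.1457 | 0.146 |
| Knob top | 0.1735 | 0.174 |

- **Final state:** the lid is level, the bottle and jar are still standing, and the gripper is clear of everything. The highest contact force I read was about 22 N.
- **Disagreements:** the wrist camera read about 2 mm lower in x than the other cameras. The top camera could not confirm the stack after the pan went on, because the arm was in its view.
- **One correction:** I carried the coarse sieve about 5.5 mm too far in y through a sign slip. I saw this while hovering over the stack and corrected it before lowering.

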